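Tip the core box over the stop rail

ROBOT

A 6-joint arm with a two-finger parallel gripper is mounted at the origin on the work surface. World frame = base frame: x ahead of the robot, y to its left, z up, the work surface at z = 0. Lengths are in m, angles in rad, forces in N, time in s.
With the tool pointing down it reaches from about 0.35 to 0.95 m from the base axis. Payload 17.4 kg.
Tool frame: the origin (TCP) lies at the very end of the fingers, on their centre line; the grasp point (between the pads) lies 19 mm behind it (env.grip_point_offset is the z of the grasp point in the tool frame, in m); z points along the fingers, y is the direction in which the jaws open and shut (so a half turn about z gives the same grasp; the last joint's range is limited). The gripper opens to 93 mm and grips with 3 to 60 N. Pads are 15 mm wide; open, the fingers measure 128 mm over their backs; the gripper's body (75 mm by 188 mm) begins 65 mm behind the grasp point.
Start: joints at [-1.329, 0.116, 1.442, -0, 1.584, -0.038], TCP at [0.186, -0.649, 0.219] pointing down, gripper open.
Joint ranges: [-2.83, 2.83], [-0.83, 2.19], [0.07, 2.5], [-1.14, 4.28], [0.01, 3], [-2.97, 2.97]. Speed limits (rad/s): [1.89, 1.89, 2.22, 3.14, 3.14, 3.14].

INTERFACE

Orientations are given as a unit quaternion [x, y, z, w].
In Python, from station import env gives the robot as it stands.
- The arm moves only by the tool drive_tool, never from a script. Its argument "motion" is a list that holds one entry, the list of rows, each a list of 4 numbers: the shift along the tool's x, y, z in mm, then the turn about the tool's z in rad. A call has 1 to 5 rows; each row shifts and turns the pose as measured when the row begins, along the tool's axes as they then stand; what a row does not reach is not made up. A row lasts 1/10 s, in which the tool goes at most 50 mm and 8.59 degrees, less where a joint would pass 70% of its speed; a pose out of reach is approached as far as the arm can. A call is refused whole if a number of a shift passes 50 or a number of a turn 0.15, either way. A call with a gripper value outside its range is refused whole. "hand" is the opening, from -1 (shut) to 1 (fully open), set as the call begins (left out, the last holds). The fingers move at their own pace and stop on an object; "grip_force" is the grip in N (left out, the last holds). Time passes only in rows, so rows that do not move let the fingers close. It gives the time, the measured TCP pose, the force and the opening at its end, in the units of the state.
- env.get_state(): the state, without advancing time (a new reading comes with each control period).
- env.get_image(name): name is "scene" or "top"; returns a dict with "pixels" (420x560x3 uint8, red, green, blue), "camera_matrix" (3x3 intrinsics, pixels), "dist_coeffs" ([k1, k2, p1, p2, k3] as OpenCV has them; the pictures are not rectified), "extrinsics" (4x4, takes a point from world to camera coordinates). Camera axes: x right, y up, looking along -z (the intrinsics and any distortion apply to the point x, -y, -z); pixel columns grow to the right and rows downward; lengths in m; the calibration is good to about 2 mm. A picture is of the moment at which its call begins. There is no depth.
- env.sign_off(): hands the job in, once; it reports no verdict.
The state is a dict: "time_s": time; "qpos": joint angles; "qd": joint speeds; "effort": joint torques, N m; "ee_pos": TCP position; "eef_rot": TCP orientation; "wrist_force": force on the tool from outside, world axes, zero at the start; "torque": the same for the moment, N m; "grip_width": opening from 0.0 (shut) to 1.0 (fully open).
Only numpy, scipy, OpenCV 4.12 (cv2) and the standard library are available. Lean on these libraries where they do the work, as an engineer would, in place of code of your own. Each camera call takes 0.05 s, during which the arm holds its last target.

TASK

Tip the metal box that holds the asphalt core over the steel stop rail, rather than carrying it across, so that the core rolls out into the white tray and the box ends lying on its side beyond the rail. Leave the empty box beside it standing where it is, and let go.

Things in the scene. Friction and masses are not known exactly. Their poses are not given: they have to be found in the camera images.
- stop (a point): Middle of the fixed steel stop rail's top near edge, 35 mm above the table. x: square across it, to the tray; y: along it (420 long, 8 thick). On the -x side both boxes stand on a plywood stand 29 high, 140 deep (rail 6 proud of it). On the +x side a white tray, floor 4 above the table, x 8 to 290, y -202 to 202, rim as high as the rail. Pushed over it, a box rests sloping mouth-down in the tray.
- corebox_mid (a point): Open metal box with the core in it, 98 mm (x, the way it tips) by 100 (y) by 140 high, walls 4, 0.45 kg. Point: its centre, 70 above its underside; z to its mouth. It stands 4 to 12 mm short of the rail, nearly parallel. Pushed high on its back (-x) wall it tips over the rail and falls beyond about 60 degrees. Fingers cling to the wall: rise with it in an arc about the rail; a level push jams.
- sparebox_mid (a point): The other box, same make and size but empty, standing likewise on the other half of the stand, 140 to 280 mm away centre to centre: leave it standing where it is. Point: its centre, 70 mm above its underside; z up.
- core_mid (a point): Black asphalt drill core, a cylinder 55 mm in diameter and 75 mm long, about 0.4 kg, lying loose on the floor of its box with its axis (own y) along the rail, so that it rolls out when the box is tipped. Point: its centre.
Not all that is in view belongs to the job. Leave any yellow look-alike of the part that bears corebox_mid alone.

How it is judged:
By the outcome, as a careful person would: the job done as asked, in the order asked, and still so for the second after the job is handed in, with the robot touching nothing.
It also fails if it takes over 40 s, if anything falls off the work surface, if the arm or the gripper's body presses on something with over 40 N, if the wrist force passes 120 N, or if a joint passes its speed limit or range.

## Working session

There is one attempt and no reset: what is moved stays moved. The work goes in short steps, Python scripts to look and compute and a tool call to move; the robot and the scene stay as the last step left them, time stands still between calls to the robot, and variables do not carry over. Pictures are saved under pics/ and viewed, and the job is handed in when it is done.

Besides the shell and the picture viewer there is one more tool, called after "Emit:" by a JSON object that holds its "fn" and its "kwargs". drive_tool: Moves the arm, as the interface text tells. Its arguments: {"type":"object","properties":{"motion":{"type":"array"},"hand":{"type":"number"},"grip_force":{"type":"number"}},"required":["motion"]}

```bash
ls; mkdir -p pics; cat > h.py <<'E'
import numpy as np, cv2
from station import env
def snap(n,f):
    im=env.get_image(n); cv2.imwrite('pics/'+f,im['pixels'][:,:,::-1]); 
    np.savez('pics/'+f+'.npz',**im); return im
def load(f): return dict(np.load('pics/'+f+'.npz'))
def ray(im,uv):
    p=cv2.undistortPoints(np.array([[uv]],float),np.array(im['camera_matrix']),np.array(im['dist_coeffs']))[0,0]
    E=np.array(im['extrinsics']); d=np.array([p[0],-p[1],-1.]); R=E[:3,:3]
    return -R.T@E[:3,3], R.T@d
def atz(im,uv,z):
    o,d=ray(im,uv); return o+d*(z-o[2])/d[2]
def proj(im,P):
    E=np.array(im['extrinsics']); c=E[:3,:3]@np.array(P,float)+E[:3,3]
    c=np.array([c[0],-c[1],-c[2]])
    return cv2.projectPoints(c.reshape(1,3),np.zeros(3),np.zeros(3),np.array(im['camera_matrix']),np.array(im['dist_coeffs']))[0].ravel()
E
python3 - <<'E'
from h import *
snap('scene','s0.png');snap('top','t0.png')
print(env.get_state())
E
```

```text
pics
{'time_s': 0.1, 'qpos': array([-1.32880156e+00,  1.16409259e-01,  1.44216470e+00, -1.93718112e-05,
        1.58397986e+00, -3.77969983e-02]), 'qd': array([ 2.70852678e-05, -1.36435222e-03, -1.77029120e-03, -7.86591416e-04,
       -2.60752396e-04,  3.28273757e-04]), 'effort': array([ 3.00955355e-03, -7.22892380e+01, -6.23863077e+01,  7.82330171e-02,
        2.28307676e-02, -7.91747902e-05]), 'ee_pos': array([ 0.18635247, -0.64859177,  0.21801936]), 'eef_rot': array([ 9.90230422e-01,  1.39439878e-01, -5.86165450e-05, -4.77093906e-04]), 'wrist_force': array([ 0.27567427,  0.18764106, -0.76567573]), 'torque': array([-0.00729764, -0.00279142, -0.00716991]), 'grip_width': 1.0001426836037597}
```

View pics/s0.png

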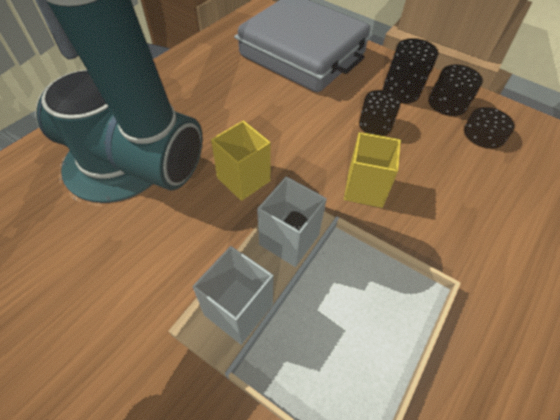

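View pics/t0.png

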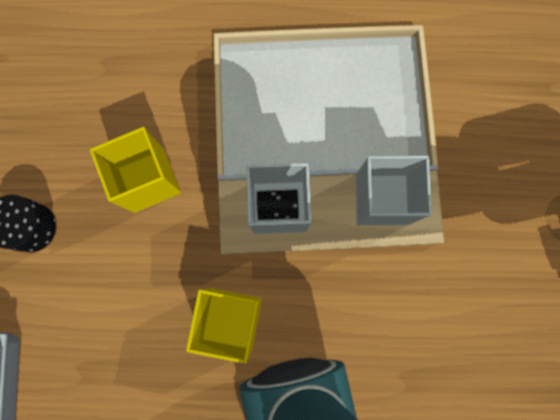

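The top view shows a grey box holding the black speckled core at about (279,198), and an empty grey box at about (394,189). Two yellow look-alikes stand at (136,170) and (226,326). The grey box with the core fits the description; I'll confirm it in an enlarged crop.

```bash
python3 - <<'E'
from h import *
a=load('t0.png'); p=a['pixels'][:,:,::-1]
c=cv2.resize(p[145:265,205:455],None,fx=3.2,fy=3.2,interpolation=cv2.INTER_CUBIC); cv2.imwrite('pics/t0c.png',c)
s=load('s0.png'); p=s['pixels'][:,:,::-1]
c=cv2.resize(p[165:385,165:465],None,fx=2.6,fy=2.6,interpolation=cv2.INTER_CUBIC); cv2.imwrite('pics/s0c.png',c)
for n,uv,z in [('railL',(219,178),.035),('railR',(437,170),.035)]: print(n,atz(a,uv,z))
print(ray(a,(280,210))[0],ray(s,(280,210))[0])
E
```

```text
railL [0.57066145 0.19869158 0.035     ]
railR [ 0.59596325 -0.21716603  0.035     ]
[0.38367203 0.07241309 0.92924913] [ 0.75870153 -0.28554353  0.77225432]
```

View pics/t0c.png

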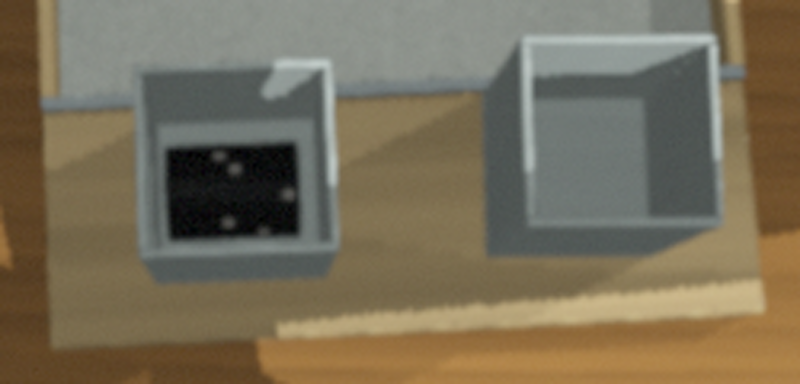

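View pics/s0c.png

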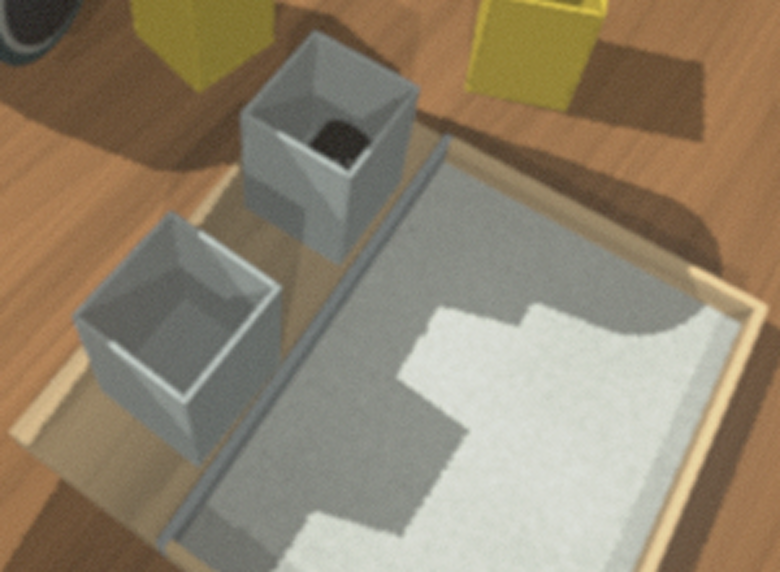

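The crop confirms it: the left grey box (279,198) holds the black core, the right grey one (394,189) is empty, and neither is yellow. Now I'll measure the mouth corners at z = 0.169.

```bash
python3 - <<'E'
from h import *
a=load('t0.png')
f=lambda u,v:(205+u/3.2-.35,145+v/3.2-.35)
r=[atz(a,f(*q),.035) for q in [(42,109),(745,78)]]
print('rail',r, np.linalg.norm(r[0]-r[1])); n=r[1]-r[0]; ey=-n[:2]/np.linalg.norm(n[:2]); ex=np.array([ey[1],-ey[0]]); 
mid=(r[0]+r[1])[:2]/2; print('mid',mid,'ex',ex,'yaw',np.arctan2(ex[1],ex[0]))
for nm,qs in [('core',[(136,69),(331,60),(340,248),(140,256)]),('spare',[(522,36),(718,36),(722,224),(528,225)])]:
    P=np.array([atz(a,f(*q),.169)[:2] for q in qs]); c=P.mean(0)
    print(nm,P.round(4).tolist(),'c',c,'sides',np.linalg.norm(P-np.roll(P,-1,0),axis=1).round(4))
    print(' rel stop', [(round(float((p-mid)@ex),4),round(float((p-mid)@ey),4)) for p in list(P)+[c]])
s=load('s0.png')
g=lambda u,v:(165+u/2.6-.3,165+v/2.6-.3)
for q in [(317,32),(417,90),(350,176),(241,115)]: 
    p=atz(s,g(*q),.169)[:2]; print('scene',p, (p-mid)@ex,(p-mid)@ey)
for q in [(448,137),(160,545)]: print('scene rail',atz(s,g(*q),.035))
# yellow near box, z=.14 / base
for q in [(197,290),(261,295),(247,362),(187,351)]: print('yel',atz(a,q,.14))
E
```

```text
rail [array([0.56923566, 0.20096028, 0.035     ]), array([ 0.59790111, -0.21811831,  0.035     ])] 0.4200578193951465
mid [ 0.58356838 -0.00857901] ex [0.99766882 0.06824169] yaw 0.06829476974062458
core [[0.563, 0.135], [0.5699, 0.0366], [0.4743, 0.0307], [0.4681, 0.1299]] c [0.51883328 0.08305564] sides [0.0987 0.0958 0.0994 0.0951]
 rel stop [(-0.0107, 0.1447), (-0.0106, 0.046), (-0.1063, 0.0467), (-0.1057, 0.146), (-0.0583, 0.0958)]
spare [[0.5847, -0.0604], [0.5874, -0.1612], [0.4905, -0.161], [0.4879, -0.063]] c [ 0.53763072 -0.11140033] sides [0.1008 0.0969 0.098  0.0969]
 rel stop [(-0.0024, -0.0518), (-0.0066, -0.1525), (-0.1033, -0.1457), (-0.0992, -0.0478), (-0.0528, -0.0994)]
scene [0.47142495 0.13303621] -0.10221793978788406 0.14893795166110482
scene [0.5654743  0.13522203] -0.008238673550711319 0.14470058781942322
scene [0.57098673 0.04106525] -0.009164512358363332 0.050387125122106066
scene [0.47601737 0.03325614] -0.10444539141698231 0.04907709323533733
scene rail [0.57390984 0.20231816 0.035     ]
scene rail [ 0.60415971 -0.21407892  0.035     ]
yel [0.36274232 0.21230096 0.14      ]
yel [0.35723262 0.10814337 0.14      ]
yel [0.25068014 0.12766175 0.14      ]
yel [0.26533926 0.22443139 0.14      ]
```

Emit:
{"fn": "drive_tool", "kwargs": {"motion": [[[0,-20,0,0.11],[0,-40,0,0.1],[20,-45,0,0],[20,-45,0,0],[20,-45,0,0]]], "hand": -0.2}}

```text
time_s: 0.6
ee_pos: [0.2237, -0.4487, 0.2139]
eef_rot: [1.0, 0.028, -0.001, -0.003]
wrist_force: [1.7, -0.2, 1.4]
grip_width: 0.617
```

```bash
cat > st.py <<'E'
from h import *
from scipy.spatial.transform import Rotation as R
s=env.get_state(); M=R.from_quat(s['eef_rot']).as_matrix()
a=0.068; ex=np.array([np.cos(a),np.sin(a),0]); ey=np.array([-np.sin(a),np.cos(a),0]); stop=np.array([.585,-.008,.035])
d=s['ee_pos']-stop
print('t',s['time_s'],'stopframe mm',(np.array([d@ex,d@ey,d[2]])*1e3).round(1),'yaw',np.arctan2(M[1,0],M[0,0]).round(4),'zax',M[:,2].round(3),'F',s['wrist_force'].round(1),'grip',round(float(s['grip_width']),3))
g=stop+ex*-.135+ey*.096-s['ee_pos']
print('to pre, tool mm (x,y)',(M.T@g*1e3).round(1)[:2])
E
python3 st.py
```

```text
t 0.6 stopframe mm [-390.4 -415.2  178.9] yaw 0.0557 zax [-0.002  0.007 -1.   ] F [ 1.7 -0.2  1.4] grip 0.617
to pre, tool mm (x,y) [ 249.4 -513.1]
```

Emit:
{"fn": "drive_tool", "kwargs": {"motion": [[[22,-44,-2,-0.01],[22,-44,-2,0],[22,-44,-1,0],[22,-44,-1,0],[22,-44,-1,0]]]}}

```text
time_s: 1.1
ee_pos: [0.3181, -0.2173, 0.2209]
eef_rot: [1.0, 0.031, -0.001, -0.004]
wrist_force: [1.6, -0.2, 0.3]
grip_width: 0.398
```

Emit:
{"fn": "drive_tool", "kwargs": {"motion": [[[22,-44,-1,0],[22,-44,-1,0],[22,-44,-1,0],[22,-44,-1,0],[0,0,0,0]]]}}

```text
time_s: 1.6
ee_pos: [0.3947, -0.0271, 0.2262]
eef_rot: [0.999, 0.034, 0.001, -0.004]
wrist_force: [-0.0, -1.3, 0.2]
grip_width: 0.398
```

```bash
python3 st.py
```

```text
t 1.6 stopframe mm [-191.1   -6.1  191.2] yaw 0.068 zax [ 0.001  0.007 -1.   ] F [-0.  -1.3  0.2] grip 0.398
to pre, tool mm (x,y) [  55.9 -100.7]
```

Emit:
{"fn": "drive_tool", "kwargs": {"motion": [[[24,-40,0,0],[20,-40,0,0],[12,-21,0,0],[0,0,0,0]]]}}

```text
time_s: 2.0
ee_pos: [0.4442, 0.0792, 0.2262]
eef_rot: [0.999, 0.034, 0.0, -0.003]
wrist_force: [0.3, -0.2, -0.6]
grip_width: 0.401
```

```bash
python3 st.py
```

```text
t 2.0 stopframe mm [-134.6   96.6  191.2] yaw 0.0675 zax [ 0.     0.006 -1.   ] F [ 0.3 -0.2 -0.6] grip 0.401
to pre, tool mm (x,y) [-0.6  1.8]
```

Emit:
{"fn": "drive_tool", "kwargs": {"motion": [[[0,0,28,0],[0,0,28,0],[0,0,20,0],[0,0,0,0]]]}}

```text
time_s: 2.4
ee_pos: [0.4436, 0.0766, 0.1476]
eef_rot: [0.999, 0.034, 0.0, -0.003]
wrist_force: [-0.4, 0.1, 2.3]
grip_width: 0.399
```

```bash
python3 st.py; python3 - <<'E'
from h import *
im=snap('scene','s1.png');cv2.imwrite('pics/s1c.png',cv2.resize(im['pixels'][100:340,150:450,::-1],None,fx=2.4,fy=2.4))
E
```

```text
t 2.4 stopframe mm [-135.3   94.   112.6] yaw 0.067 zax [-0.     0.005 -1.   ] F [-0.4  0.1  2.3] grip 0.399
to pre, tool mm (x,y) [ 0.3 -1.4]
```

View pics/s1c.png

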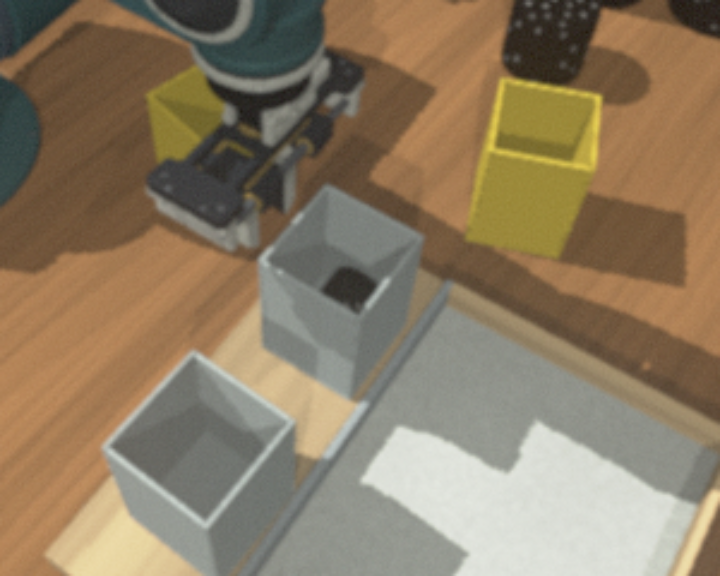

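The crop shows the fingers behind the box's back wall, at about (260,210), and clear of it. The core is still in the box. Next I'll ease up to contact.

Emit:
{"fn": "drive_tool", "kwargs": {"motion": [[[8,0,-1,0],[6,0,0,0],[5,0,0,0],[5,0,0,0],[5,0,0,0]]]}}

```text
time_s: 2.95
ee_pos: [0.4761, 0.0773, 0.1564]
eef_rot: [0.999, 0.033, 0.003, -0.003]
wrist_force: [-6.7, -0.4, 6.7]
grip_width: 0.396
```

```bash
python3 st.py
```

```text
t 2.95 stopframe mm [-102.8   92.5  121.4] yaw 0.0651 zax [ 0.005  0.005 -1.   ] F [-6.7 -0.4  6.7] grip 0.396
to pre, tool mm (x,y) [-32.8  -2.8]
```

```bash
python3 - <<'E'
from h import *
im=snap('scene','s2.png');cv2.imwrite('pics/s2c.png',cv2.resize(im['pixels'][100:340,150:450,::-1],None,fx=2.4,fy=2.4))
E
python3 st.py
```

```text
t 3.0 stopframe mm [-102.2   92.5  121.5] yaw 0.0651 zax [ 0.005  0.005 -1.   ] F [-4.5 -0.1  2.1] grip 0.404
to pre, tool mm (x,y) [-33.5  -2.8]
```

View pics/s2c.png

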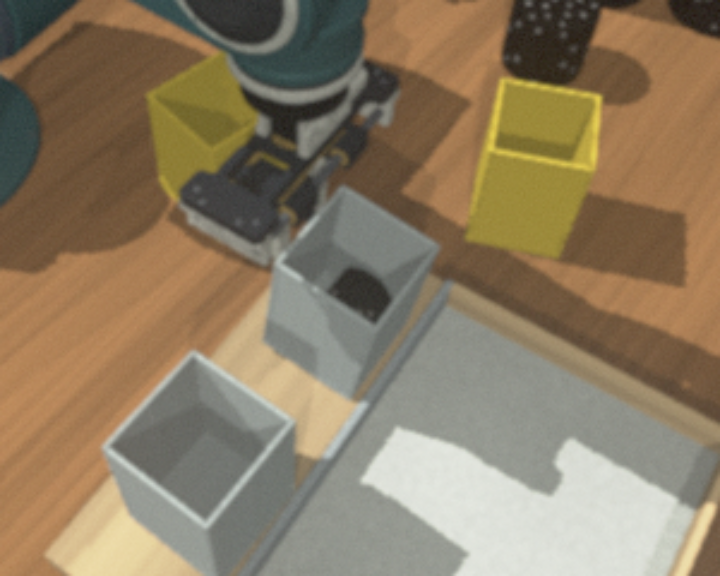

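Now the box is tipped a few degrees, with the fingers on its back wall at about (290,240) in the crop. The core is still inside and the spare box hasn't moved. I'll continue along the arc.

Emit:
{"fn": "drive_tool", "kwargs": {"motion": [[[11,0,-6,0],[12,0,-6,0],[12,0,-5,0]]]}}

```text
time_s: 3.3
ee_pos: [0.5131, 0.0796, 0.1756]
eef_rot: [0.999, 0.033, 0.003, -0.003]
wrist_force: [-1.1, -0.4, -0.3]
grip_width: 0.4
```

```bash
python3 st.py; python3 - <<'E'
from h import *
im=snap('scene','s3.png');cv2.imwrite('pics/s3c.png',cv2.resize(im['pixels'][100:340,150:450,::-1],None,fx=2.4,fy=2.4))
E
```

```text
t 3.3 stopframe mm [-65.8  92.2 140.6] yaw 0.0653 zax [ 0.005  0.005 -1.   ] F [-1.1 -0.4 -0.3] grip 0.4
to pre, tool mm (x,y) [-70.   -2.9]
```

View pics/s3c.png

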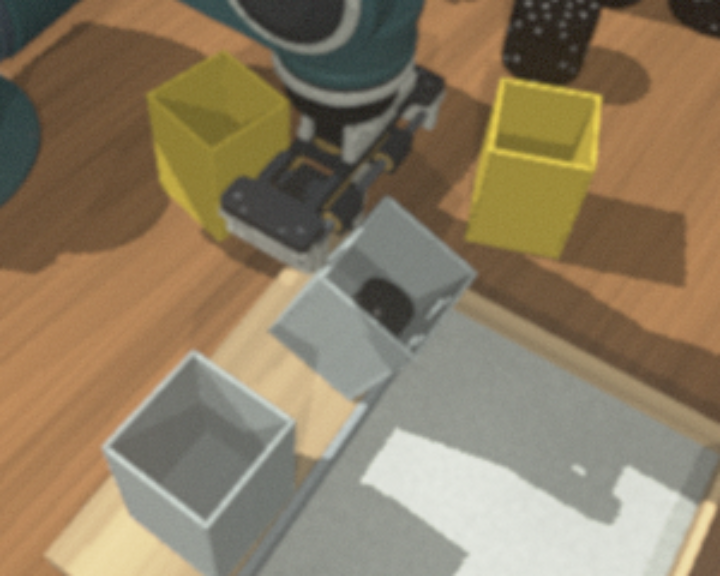

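At roughly 25–30° the box is pivoting on the rail, with the fingers on the upper back wall (320,255). I'll keep following the arc.

Emit:
{"fn": "drive_tool", "kwargs": {"motion": [[[13,0,-4,0],[13,0,-3,0],[13,0,-2,0]]]}}

```text
time_s: 3.65
ee_pos: [0.5549, 0.0821, 0.1868]
eef_rot: [0.999, 0.033, 0.004, -0.003]
wrist_force: [-1.5, -0.9, 0.1]
grip_width: 0.392
```

```bash
python3 st.py; python3 - <<'E'
from h import *
im=snap('scene','s4.png');cv2.imwrite('pics/s4c.png',cv2.resize(im['pixels'][100:340,150:450,::-1],None,fx=2.4,fy=2.4))
E
```

```text
t 3.65 stopframe mm [-23.9  92.  151.8] yaw 0.0655 zax [ 0.008  0.006 -1.   ] F [-1.5 -0.9  0.1] grip 0.392
to pre, tool mm (x,y) [-112.3   -3. ]
```

View pics/s4c.png

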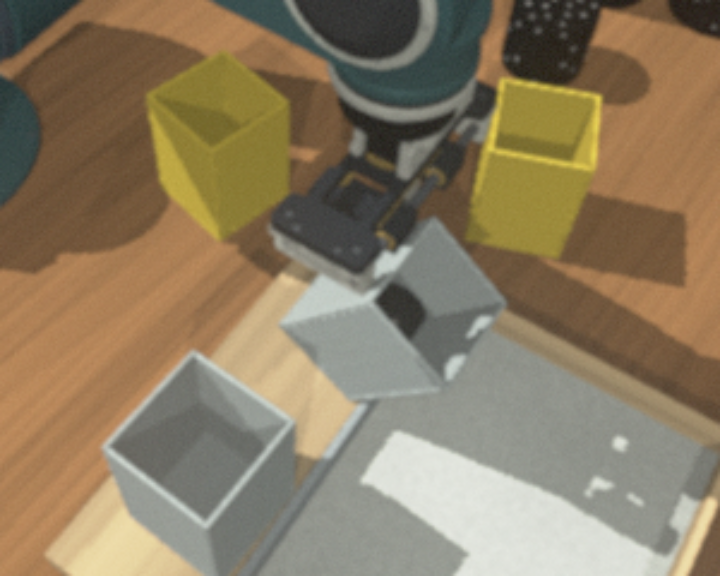

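Tilt is now about 35–45°. The core is still inside near (400,310) and the fingers are close to the wall's top, so I'll go over the crest of the arc.

Emit:
{"fn": "drive_tool", "kwargs": {"motion": [[[12,0,0,0],[12,0,1,0],[12,0,2,0]]]}}

```text
time_s: 4.0
ee_pos: [0.5933, 0.0846, 0.1849]
eef_rot: [0.999, 0.033, 0.005, -0.003]
wrist_force: [-1.0, 0.1, 0.5]
grip_width: 0.401
```

```bash
python3 st.py; python3 - <<'E'
from h import *
im=snap('scene','s5.png');cv2.imwrite('pics/s5c.png',cv2.resize(im['pixels'][100:340,150:450,::-1],None,fx=2.4,fy=2.4))
E
```

```text
t 4.0 stopframe mm [ 14.6  91.9 149.9] yaw 0.0656 zax [ 0.009  0.006 -1.   ] F [-1.   0.1  0.5] grip 0.401
to pre, tool mm (x,y) [-151.   -3.]
```

View pics/s5c.png

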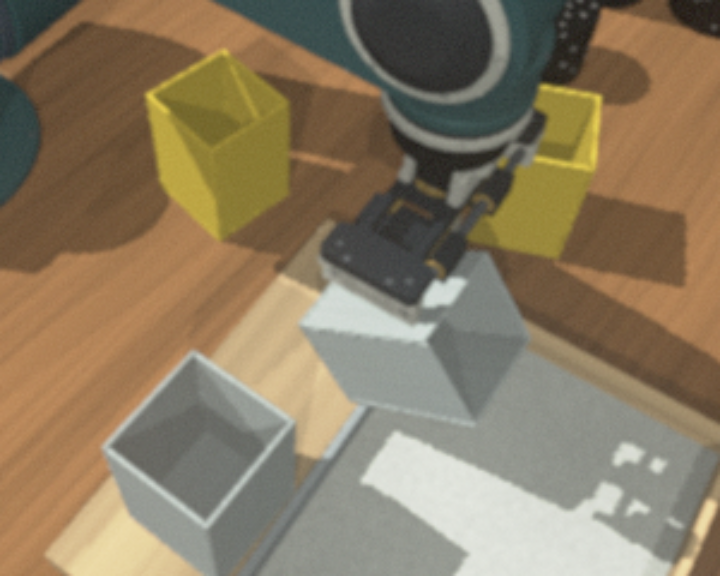

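Emit:
{"fn": "drive_tool", "kwargs": {"motion": [[[12,0,3,0],[12,0,4,0],[12,0,5,0]]]}}

```text
time_s: 4.35
ee_pos: [0.6318, 0.0872, 0.1722]
eef_rot: [0.999, 0.033, 0.005, -0.003]
wrist_force: [0.2, -0.0, -0.3]
grip_width: 0.398
```

```bash
python3 st.py; python3 - <<'E'
from h import *
im=snap('scene','s6.png');cv2.imwrite('pics/s6c.png',cv2.resize(im['pixels'][100:340,150:450,::-1],None,fx=2.4,fy=2.4))
E
```

```text
t 4.35 stopframe mm [ 53.2  91.8 137.2] yaw 0.0656 zax [ 0.009  0.006 -1.   ] F [ 0.2 -0.  -0.3] grip 0.398
to pre, tool mm (x,y) [-189.5   -3.1]
```

View pics/s6c.png

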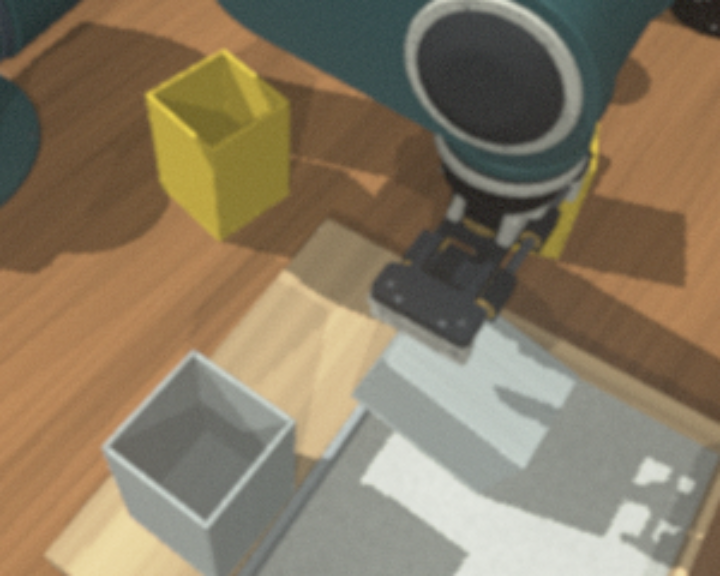

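The box has fallen past the rail and lies sloping into the tray at (470,400). I'll lift clear and look.

Emit:
{"fn": "drive_tool", "kwargs": {"motion": [[[0,0,-40,0],[-30,0,-40,0],[-45,0,-20,0],[-45,0,0,0],[-45,0,0,0]]]}}

```text
time_s: 4.9
ee_pos: [0.4658, 0.0755, 0.269]
eef_rot: [0.999, 0.032, -0.0, -0.002]
wrist_force: [-0.2, -0.5, 0.4]
grip_width: 0.4
```

Emit:
{"fn": "drive_tool", "kwargs": {"motion": [[[-30,20,0,0],[0,40,0,0],[0,0,0,0],[0,0,0,0]]]}}

```text
time_s: 5.3
ee_pos: [0.4346, 0.0124, 0.2706]
eef_rot: [0.999, 0.033, 0.003, -0.002]
wrist_force: [0.1, 0.3, -0.2]
grip_width: 0.405
```

```bash
python3 st.py; python3 - <<'E'
from h import *
im=snap('scene','s7.png');cv2.imwrite('pics/s7c.png',cv2.resize(im['pixels'][100:420,150:500,::-1],None,fx=1.8,fy=1.8))
im=snap('top','t7.png');cv2.imwrite('pics/t7c.png',cv2.resize(im['pixels'][20:265,190:470,::-1],None,fx=2.4,fy=2.4))
E
```

```text
t 5.3 stopframe mm [-148.7   30.5  235.6] yaw 0.0662 zax [ 0.005  0.005 -1.   ] F [ 0.1  0.3 -0.2] grip 0.405
to pre, tool mm (x,y) [ 12.3 -64.4]
```

View pics/s7c.png

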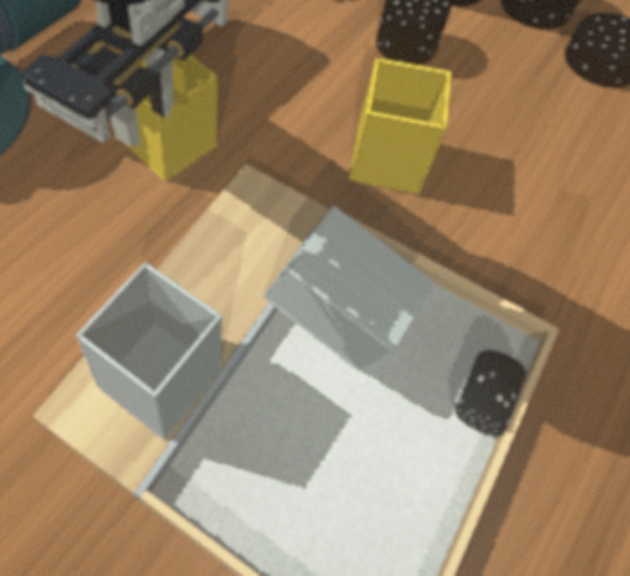

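View pics/t7c.png

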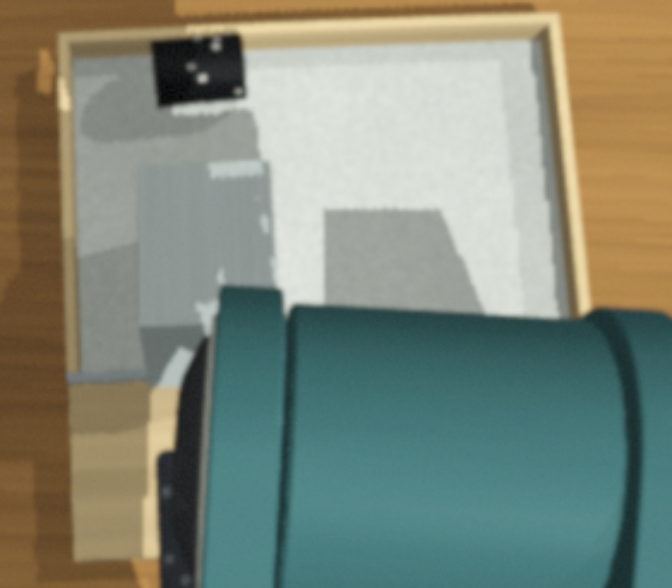

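The scene view shows the box lying on its side, sloping mouth-down beyond the rail. The core rests against the far rim at crop (490,390), and the spare box is still standing. I'll check that everything is at rest and measure the spare box.

Emit:
{"fn": "drive_tool", "kwargs": {"motion": [[[0,0,0,0],[0,0,0,0],[0,0,0,0],[0,0,0,0],[0,0,0,0]]]}}

```text
time_s: 5.9
ee_pos: [0.4356, 0.0152, 0.2695]
eef_rot: [0.999, 0.036, 0.001, -0.003]
wrist_force: [-0.8, -0.2, 0.1]
grip_width: 0.401
```

```bash
python3 - <<'E'
from h import *
b=load('s7.png'); s0=load('s0.png'); im=snap('scene','s8.png')
d=cv2.absdiff(im['pixels'],b['pixels']); print('motion px>40 in boxes/tray',(d[210:,170:].max(2)>40).sum())
# spare: shift vs start, via edge registration
r=(slice(240,345),slice(185,285))
g=lambda i:cv2.Laplacian(cv2.GaussianBlur(cv2.cvtColor(i['pixels'][r],cv2.COLOR_RGB2GRAY),(0,0),1.2),cv2.CV_32F)
print('spare shift px',cv2.phaseCorrelate(g(s0),g(im),cv2.createHanningWindow((100,105),cv2.CV_32F)))
m=np.array([.585,-.008]);ex=np.array([.9977,.068]);ey=np.array([-.068,.9977])
q=lambda u,v:(150+u/1.8-.2,100+v/1.8-.2)
for n,uv,z in [('core',q(490,392),.032),('box low floor edge near',q(268,296),.10),('box mouth near low',q(358,368),.004),('box floor bottom',q(300,320),.035)]:
    p=atz(im,uv,z)[:2]-m; print(n,round(p@ex,3),round(p@ey,3))
E
python3 - <<'E'
import sys;sys.path.insert(0,'.')
import os;os.chdir('.')
from h import *
im=load('s8.png');cv2.imwrite('pics/s8c.png',cv2.resize(im['pixels'][200:320,270:400,::-1],None,fx=4.5,fy=4.5,interpolation=cv2.INTER_CUBIC))
E
```

```text
motion px>40 in boxes/tray 24
spare shift px ((0.08886494449242832, 0.010694780438441853), 0.9062469591917816)
core 0.26 0.098
box low floor edge near 0.009 0.026
box mouth near low 0.125 0.052
box floor bottom 0.042 0.051
```

View pics/s8c.png

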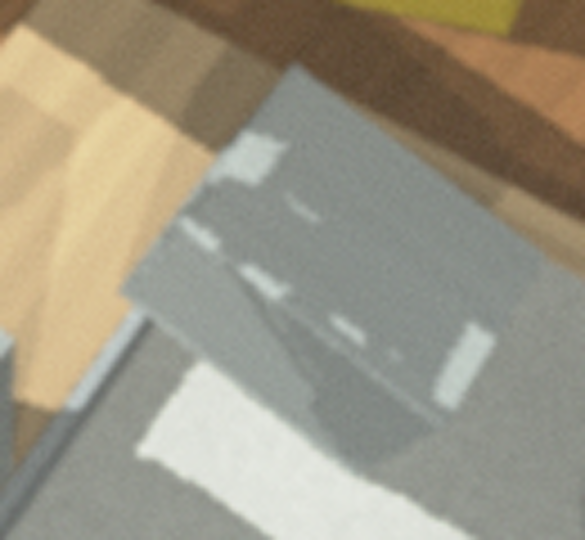

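```bash
python3 - <<'E'
from h import *
im=load('s8.png')
m=np.array([.585,-.008,0]);a=.068;ex=np.array([np.cos(a),np.sin(a),0]);ey=np.array([-np.sin(a),np.cos(a),0])
for n,u,v in [('mouth low',370,470),('mouth high',437,422),('floor high',183,220),('floor low',125,292)]:
    o,d=ray(im,(270+u/4.5-.4,200+v/4.5-.4)); 
    for y in (.046,):
        t=(y-(o-m)@ey)/(d@ey); p=o+d*t-m; print(n,(p@ex).round(4),p[2].round(4))
E
```

```text
mouth low 0.1307 0.0256
mouth high 0.1464 0.1025
floor high 0.0184 0.1432
floor low -0.0036 0.0523
```

The box is at rest on its expected slope: floor-side lower edge on the rail, mouth on the tray floor, body beyond the rail. Nothing is touching the arm, so I'll hand in.

```bash
python3 -c "
from station import env
print(env.sign_off()); print(env.get_state()['time_s'])"
```

```text
the job is handed in; nothing more can be done
None
the job is handed in; nothing more can be done
```

I tipped the box with the core over the rail, using the half-closed fingers high on its back wall and rising in an arc about the rail. It fell forward by itself, and I lifted the arm clear and handed in at about 6 s.

Last checks before handing in:
- **Core:** it is out of the box and in the tray by the far rim, at x ≈ 0.26, y ≈ 0.10 m from the stop point.
- **Tipped box:** it lies on its side, sloping mouth-down in the tray, and is at rest. Its body is beyond the rail. Its lower floor edge still rests on the rail, measured about 4 mm to the stand side of the rail's near edge.
- **Measurement disagreement:** the near corner of the box's mouth measured about 20 mm too high for one resting on the tray floor. That makes these tipped-box points only rough.
- **Spare box:** it still stands where it was, with an image shift of about 0.1 px.
- **Arm:** it touches nothing. The yellow boxes looked unmoved in the pictures.

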